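# Close a jeans rivet in the bench press and hold it under pressure

## Task

A two-part jeans rivet stands on the loading slide of the green bench press. Push the slide by its black knob all the way in until it meets its stop, so that the rivet is under the ram; only then press the red ball of the lever down past the first and second notch to the third, where the lever lies level, and hold it there. The lever springs back when let go and the rivet must stay under pressure, so finish with the gripper still holding the lever down in the third notch; do not disturb the oil bottle, the gold thread spool or the dish beside the press.

Things in the scene. Friction and masses are not known exactly. Their poses are not given: they have to be found in the camera images.
- press: green bench rivet press, fixed to the table; foot plate 170 x 110 mm. Origin on the table right under the ram; its x axis points away from the operator, y to the operator's left, z up. Column 53 to 103 mm behind the ram (+x), 44 mm wide in y, 188 mm high, like the head over the ram. The lever reaches out to -x, the loading slide sticks out to +y
- slide (a joint): how far the loading slide has been pushed in (m): 0 = fully out to the press's +y, 0.06 = home against its hard stop, rivet under the ram. It moves along the press's -y, needs about 2 to 3 N, and stays where it is left
- slide_knob (a point): middle of the slide's upright black knob: 23 mm in diameter, from 62 to 90 mm above the table (this point is 76 mm above the table); a 10 mm stem below it, down to the slide plate whose top is at 34 mm. When the slide is home this point lies at press x = 0, y = 90 mm
- lever (a joint): angle (rad) the lever is pressed down: 0 = rest, rising 0.70 rad (40 degrees) toward the operator; notches felt at 0.233 (first), 0.467 (second), 0.70 (third, lever level); hard stop at 0.73. A spring always drives it back to 0, out of every notch; pressing the ball takes 3 to 15 N, most just before each notch, holding the third notch 7 to 12 N
- press_handle: the moving lever: steel hub in the head, steel rod 13 mm thick, red ball 36 mm in diameter at its end. Origin at the hinge, straight above the press origin and 173 mm above the table; the hinge axis is the press's y axis
- oil_bottle: small oil bottle with red spout, 38 mm wide, 128 mm high, loose, on the table at the right of the press; origin at the middle of its underside
- gold_spool: gold thread spool, 26 mm wide, 50 mm high, loose, on the table in front of the slide; origin at the middle of its underside
- stock_dish: round dish with some brass rivets (fixed in it), 77 mm wide, 17 mm high, loose, on the table in front of the press, to the right of the lever; origin at the middle of its underside
- lever_ball (a point): centre of the red ball, 155 mm from the hinge; at rest 119 mm in front of the hinge (press -x) and 100 mm above it, in the third notch 155 mm in front of it and level with it. It moves on a circle about the hinge in the press's x-z plane

How it is judged:
On the way, in this order (a step that is already met when the one before it is completed fails the run):
1. the slide is home against its stop, the lever still up (value of joint slide above 0.056 m and value of joint lever below 0.12 rad), for 0.1 s.
2. the lever is in the third notch, pressed by the robot (value of joint slide above 0.055 m and value of joint lever above 0.64 rad and contact force between any of the fingers, the arm and press_handle above 2 N), for 0.3 s.
At the end, for the whole second after the job is handed in: the slide is within 5 mm of its stop, and the robot still presses the lever's rod or ball (more than 2 N) so that the lever stays in the third notch (joint above 0.64 rad, at rest); oil bottle, spool and dish are within 25 mm of where they stood (all of step 2 and velocity of joint lever between -0.3 and 0.3 rad/s and distance of each of oil_bottle, gold_spool, stock_dish from where it was at the start of the episode below 0.025 m); the arm keeps its last pose, push and grip.
It fails at once if the lever is pressed to its first notch or further while the slide is not home (value of joint lever above 0.19 rad and value of joint slide below 0.053 m).
It fails at once if the oil bottle is pushed more than 25 mm or tipped (distance of oil_bottle from where it was at the start of the episode above 0.025 m or angle between oil_bottle's own z axis and vertical above 0.4 rad).
It fails at once if the gold spool is pushed more than 25 mm or tipped (distance of gold_spool from where it was at the start of the episode above 0.025 m or angle between gold_spool's own z axis and vertical above 0.4 rad).
It fails at once if the dish is pushed more than 25 mm (distance of stock_dish from where it was at the start of the episode above 0.025 m).
It also fails if it takes over 51 s, if anything falls off the work surface, if the arm or the gripper's body presses on something with over 40 N, if the wrist force passes 120 N, or if a joint passes its speed limit or range.

## Robot

A 6-joint arm with a two-finger parallel gripper is mounted at the origin on a cart in front of the work surface, level with it; the furniture and walls round the work are solid. World frame = base frame: x ahead of the robot, y to its left, z up, the work surface at z = 0. Lengths are in m, angles in rad, forces in N, time in s.
With the tool pointing down it reaches from about 0.35 to 0.975 m from the base axis. Payload 4.9 kg.
Tool frame: the origin (TCP) lies on the centre line of the jaws, within the pads' length; the fingertips stand 14 mm ahead of it and the grasp point (between the pads) lies 5 mm behind it (bot.tips_ahead is the distance from the TCP to the fingertips, in m); z points along the fingers, y is the line along which they close (so a half turn about z gives the same grasp; the last joint's range is limited). The gripper opens to 85 mm and grips with 20 to 120 N. Pads are 22 mm wide; open, the fingers measure 114 mm over their backs; the gripper's body (76 mm by 85 mm) begins 54 mm behind the grasp point. The pads swing forward as they close: fully open they stand 13 mm farther back than shut.
Start: joints at [-1.404, 0.053, 1.613, -0, 1.476, -0.119], TCP at [0.176, -0.6, 0.245] pointing down, gripper open.
Joint ranges: [-3.01, 3.01], [-1.01, 2.22], [0.06, 2.58], [-1.02, 4.17], [0.09, 2.62], [-3.14, 3.14]. Speed limits (rad/s): [2.57, 2.57, 3.14, 3.14, 3.14, 3.14].

## Interface

Orientations are given as a unit quaternion [x, y, z, w].
In Python, from cell import status, get_image, order, search_frame, tip_of, bot gives the robot as it stands.
- The arm moves only by the tool play_rows, never from a script. Its argument "moves" is a list that holds one entry, the list of rows, each a list of 7 numbers: the shift along the world's x, y, z in mm, then the turn, a rotation vector about the world's x, y, z in rad, then the finger opening in mm, from 0 to 85.4. In form: [[[x, y, z, rx, ry, rz, jaw], ...]]. A call has 1 to 10 rows; each row shifts and turns the commanded pose from where the row before left it; what a row does not reach is not made up. A row lasts 1/8 s, in which the tool goes at most 62.5 mm and 10.7 degrees, less where a joint would pass 70% of its speed; a pose out of reach is approached as far as the arm can. A call is refused whole if a number of a shift passes 62.5 or a number of a turn 0.188, either way. A call with a gripper value outside its range is refused whole. The fingers move at their own pace and stop on an object; the grip force is fixed at half the most. Time passes only in rows, so rows that do not move let the fingers close. It gives the time, the measured TCP pose, the force, the opening and the grip force at its end, in the units of the state.
- status.read_state(): the state, without advancing time (a new reading comes with each control period).
- get_image(name): name is "scene" or "top" or "wrist"; returns a dict with "pixels" (384x512x3 uint8, red, green, blue), "fx", "fy", "cx", "cy" (pixels), "R" (3x3) and "t" (3): a world point X has camera coordinates R X + t. Camera axes: x right, y down, z forward; pixel columns grow to the right and rows downward; lengths in m; the calibration is good to about 2 mm. A picture is of the moment at which its call begins. There is no depth.
- order.job_done(): hands the job in; it is judged then, once.
Trained networks look in a picture, given as the dict that the camera call returned (one of the last four; its "shot" number tells which), for a name from the list of things; names that differ only in an ending like _2 or _b are one class to them, and where a whole thing is asked for, a point or a joint stands for the part that bears it (a point fixed in the world has none). Each returns a list of dicts, best first, with "conf" (0 to 1); they miss things now and then, are a little off and sometimes report something else, mostly with a low value. They report only what shows in the picture. A call takes as long as a camera call.
- search_frame(query, picture): "bbox" ([left, top, width, height] in pixels, round what is visible of it).
- tip_of(query, picture): "centre" ([column, row] in pixels: a listed point, or the origin of a listed thing).
The state is a dict: "t": time; "joint_positions": joint angles; "qd": joint speeds; "joint_efforts": joint torques, N m; "ee_pos": TCP position; "tcp_rot": TCP orientation; "wrist_force": force on the tool from outside, world axes, zero at the start; "torque": the same for the moment, N m; "opening": finger opening in m; "grip_force": force on a finger pad.
Only numpy, scipy, OpenCV 4.12 (cv2) and the standard library are available. Lean on these libraries where they do the work, as an engineer would, in place of code of your own. Each camera call takes 0.05 s, during which the arm holds its last target. There are 200 camera calls.

## Working session

There is one attempt and no reset: what is moved stays moved. The work goes in short steps, Python scripts to look and compute and a tool call to move; the robot and the scene stay as the last step left them, time stands still between calls to the robot, and variables do not carry over. Pictures are saved under pics/ and viewed, at most 10 in all, crops included, and the job is handed in when it is done.

Besides the shell and the picture viewer there is one more tool, called after ">>>" as name(argument=value, ...) on one line, values as JSON. play_rows: Moves the arm, as the interface text tells. Its arguments: {"type":"object","properties":{"moves":{"type":"array"}},"required":["moves"]}

```bash
ls; mkdir -p pics
python3 - <<'E'
from cell import *
import cv2,numpy as np
s=status.read_state(); print(s)
for n in ["scene","top"]:
    p=get_image(n); cv2.imwrite(f"pics/{n}0.png",p["pixels"][:,:,::-1])
    print(n,p["fx"],p["cx"],np.round(p["R"],3).tolist(),np.round(p["t"],3).tolist())
    for q in ["press","slide_knob","lever_ball","press_handle","oil_bottle","gold_spool","stock_dish"]:
        print(q,[(np.round(d["centre"],1).tolist(),round(d["conf"],2)) for d in tip_of(q,p)[:2]])
E
```

```text
pics
{'t': 0.0, 'joint_positions': array([-1.40398438e+00,  5.33522299e-02,  1.61430058e+00, -4.53459720e-06,
        1.47600041e+00, -1.19027761e-01]), 'qd': array([ 0.00061695, -0.0017548 , -0.00115576,  0.00064147, -0.00097273,
        0.00016518]), 'joint_efforts': array([-1.15609495e-03, -3.93679726e+01, -3.70177209e+01, -1.06359878e-04,
        7.06827952e-03,  3.45494743e-05]), 'ee_pos': array([ 0.17610968, -0.59905251,  0.24406193]), 'tcp_rot': array([ 9.89803774e-01,  1.42433942e-01, -2.68695874e-05, -1.02993748e-03]), 'wrist_force': array([-0.34570959,  0.0104786 ,  1.09469949]), 'torque': array([ 0.00413486, -0.08475769,  0.01662299]), 'grip_force': 0.0, 'opening': 0.08543215292313767}
scene 411.4991083106482 253.78992401023945 [[0.854, -0.521, 0.003], [-0.399, -0.656, -0.641], [0.335, 0.546, -0.768]] [-0.626, 0.123, 1.013]
press [([256.6, 223.5], 0.96)]
slide_knob [([268.9, 168.6], 0.55)]
lever_ball []
press_handle [([258.1, 179.0], 0.56)]
oil_bottle [([268.2, 268.1], 0.6)]
gold_spool [([220.1, 185.8], 0.51)]
stock_dish [([197.0, 243.1], 0.84)]
top 353.0244328154893 256.5863855400982 [[0.007, -1.0, -0.011], [-0.999, -0.006, -0.052], [0.052, 0.012, -0.999]] [-0.304, 0.52, 0.994]
press [([258.8, 183.2], 0.84)]
slide_knob [([228.0, 151.4], 0.59)]
lever_ball [([219.4, 210.9], 0.71)]
press_handle [([256.7, 182.2], 0.88)]
oil_bottle [([299.6, 198.2], 0.6)]
gold_spool [([205.5, 189.9], 0.43), ([226.3, 151.2], 0.34)]
stock_dish [([245.3, 236.6], 0.83)]
```

```bash
cat > h.py <<'E'
import numpy as np
def ray(p,uv,z):
    d=p["R"].T@np.array([(uv[0]-p["cx"])/p["fx"],(uv[1]-p["cy"])/p["fy"],1]); c=-p["R"].T@p["t"]
    return c+d*(z-c[2])/d[2]
def proj(p,X):
    v=p["R"]@X+p["t"]; return [p["fx"]*v[0]/v[2]+p["cx"],p["fy"]*v[1]/v[2]+p["cy"]]
E
python3 - <<'E'
from cell import *
from h import *
import cv2
Z={"press":0,"slide_knob":.076,"lever_ball":.273,"press_handle":.173,"oil_bottle":0,"gold_spool":0,"stock_dish":0}
o=[]
for n in ["scene","top"]:
    p=get_image(n)
    for k in p: 
        if k in("R","t"): p[k]=np.array(p[k])
    for q,z in Z.items():
        for d in tip_of(q,p)[:2]: print(n,q,np.round(ray(p,d["centre"],z)*1000,0))
    im=p["pixels"][:,:,::-1]
    c=im[90:310,130:350] if n=="scene" else im[100:270,160:330]
    o.append(cv2.resize(c,(400,400),interpolation=cv2.INTER_CUBIC))
cv2.imwrite("pics/both.png",np.hstack(o))
E
```

```text
scene press [ 562. -303.    0.]
scene slide_knob [ 638. -214.   76.]
scene lever_ball [ 471. -220.  273.]
scene press_handle [ 589. -289.  173.]
scene oil_bottle [ 521. -422.    0.]
scene gold_spool [ 536. -149.    0.]
scene stock_dish [ 417. -266.    0.]
top press [ 565. -311.    0.]
top slide_knob [ 646. -223.   76.]
top lever_ball [ 480. -228.  273.]
top press_handle [ 564. -311.  173.]
top oil_bottle [ 515. -426.    0.]
top gold_spool [ 543. -157.    0.]
top stock_dish [ 418. -267.    0.]
```

View pics/both.png

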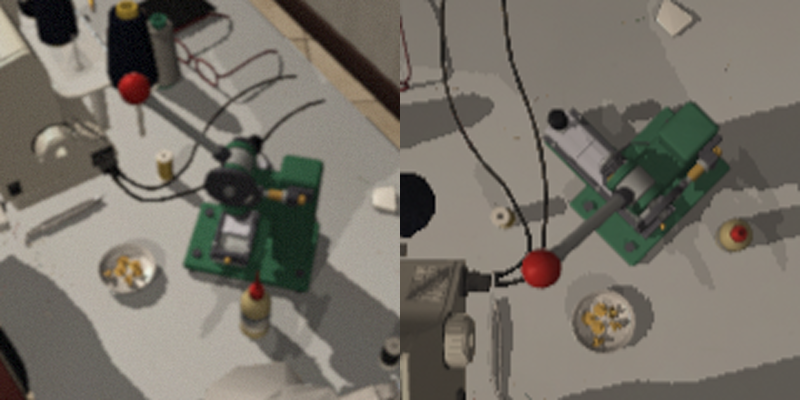

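Run:
```python
from cell import *
from h import *
import cv2
P=[get_image(n) for n in ("scene","top")]
for p in P: p["R"]=np.array(p["R"]);p["t"]=np.array(p["t"])
M=[np.array([[p["fx"],0,p["cx"]],[0,p["fy"],p["cy"]],[0,0,1]])@np.c_[p["R"],p["t"]] for p in P]
def tri(a,b):
    X=cv2.triangulatePoints(M[0],M[1],np.array(a,float),np.array(b,float)); return (X[:3]/X[3]).ravel()
print("plug",tri((186.6,176),(193,219)))
for q in ["lever_ball","slide_knob"]:
    c=[tip_of(q,p) for p in P]
    b=[search_frame(q,p) for p in P]
    c=[x[0]["centre"] if x else None for x in c]; print(q,c,[x[:1] for x in b])
    if all(x is not None for x in c): print(tri(*c)*1000)
im=P[0]["pixels"][:,:,::-1]
a=cv2.resize(im[60:260,30:230],(400,400),interpolation=cv2.INTER_CUBIC)
im=P[1]["pixels"][:,:,::-1]
b=cv2.resize(im[184:384,30:230],(400,400),interpolation=cv2.INTER_CUBIC)
cv2.imwrite("pics/box.png",np.hstack([a,b]))
```

```text
plug [ 0.45773458 -0.13128479  0.0762803 ]
lever_ball [[202.6, 136.7], [219.2, 212.5]] [[{'bbox': [190.2, 128.4, 87.4, 76.9], 'conf': 0.67}], [{'bbox': [213.7, 169.0, 65.9, 58.2], 'conf': 0.82}]]
[ 474.95609046 -225.39363211  279.75925357]
slide_knob [[267.3, 168.6], [227.5, 150.4]] [[{'bbox': [248.8, 163.1, 28.2, 57.6], 'conf': 0.49}], [{'bbox': [222.7, 146.9, 30.3, 34.3], 'conf': 0.92}]]
[ 640.8726462  -221.77443426   84.82731992]
```

View pics/box.png

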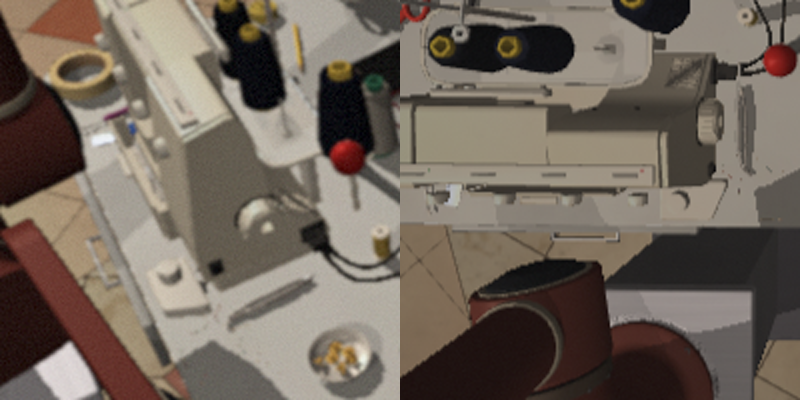

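Run:
```python
from cell import *
from h import *
import cv2
P=[get_image(n) for n in ("scene","top")]
for p in P: p["R"]=np.array(p["R"]);p["t"]=np.array(p["t"])
M=[np.array([[p["fx"],0,p["cx"]],[0,p["fy"],p["cy"]],[0,0,1]])@np.c_[p["R"],p["t"]] for p in P]
def tri(a,b):
    X=cv2.triangulatePoints(M[0],M[1],np.array(a,float),np.array(b,float)); X=(X[:3]/X[3]).ravel()
    return np.round(X*1000), [np.round(np.array(proj(p,X))-q,1) for p,q in zip(P,(a,b))]
# right end top: strip front end, top back right corner, cone tips
S=lambda x,y:(30+x/2,60+y/2); T=lambda x,y:(30+(x-400)/2,184+y/2)
print(tri(S(185,128),T(655,183)))
print(tri(S(232,112),T(668,132)))
print(tri(S(340,70),T(630,0)))   # big cone yellow top
print(tri(S(250,33),T(508,46)))
print(tri(S(270,222),T(712,120)))  # handwheel
```

```text
(array([ 347., -100.,  277.]), [array([-0.7, -0. ]), array([ 0.3, -0.9])])
(array([ 398., -114.,  286.]), [array([ 0.4, -0. ]), array([-0.2,  0.5])])
(array([543., -61., 247.]), [array([-1.3,  0.1]), array([ 0.8, -1.8])])
(array([488.,  81., 233.]), [array([-0.1,  0. ]), array([ 0.1, -0.2])])
(array([ 403., -127.,  123.]), [array([-1.3,  0. ]), array([ 0.7, -1.6])])
```

>>> play_rows(moves=[[[0,0,20,0,0,0,0],[40,10,20,0,0,0.056,0],[40,10,20,0,0,0.056,0],[40,10,20,0,0,0.056,0],[45,10,10,0,0,0.056,0],[45,10,0,0,0,0.056,0],[45,10,0,0,0,0.056,0],[45,15,0,0,0,0.056,0],[45,15,0,0,0,0.056,0],[45,15,0,0,0,0.06,0]]])

```text
t: 3.45
ee_pos: [0.5678, -0.4942, 0.3374]
tcp_rot: [0.922, 0.387, 0.0, 0.001]
wrist_force: [0.2, -0.6, 0.0]
opening: -0.0003
grip_force: 0.0
```

```bash
cat > st.py <<'E'
from cell import status
import numpy as np
from scipy.spatial.transform import Rotation as R
s=status.read_state(); print(round(s["t"],2),"j",np.round(s["joint_positions"],3).tolist(),"p",np.round(s["ee_pos"]*1000,1).tolist(),"F",np.round(s["wrist_force"],1).tolist(),"op",round(s["opening"],4),"g",round(s["grip_force"],1))
M=R.from_quat(s["tcp_rot"]).as_matrix(); print("ty",M[:,1].round(3).tolist(),"tz",M[:,2].round(3).tolist())
E
python3 st.py
```

```text
3.45 j [-0.815, 0.316, 1.165, -0.0, 1.659, -0.04] p [567.8, -494.2, 337.4] F [0.2, -0.6, 0.0] op -0.0003 g 0.0
ty [0.714, -0.7, 0.002] tz [0.001, -0.002, -1.0]
```

>>> play_rows(moves=[[[20,37,0,0,0,0,0],[20,37,0,0,0,0,0],[20,37,0,0,0,0,0],[20,37,0,0,0,0,0],[20,37,0,0,0,0,0],[10,37,0,0,0,0,0],[0,37,0,0,0,0,0],[-5,37,0,0,0,0,0],[0,0,-40,0,0,0,0],[0,0,0,0,0,0,0]]])

```text
t: 4.7
ee_pos: [0.67, -0.1976, 0.2926]
tcp_rot: [0.922, 0.387, -0.002, -0.002]
wrist_force: [-0.8, -0.0, -0.3]
opening: -0.0
grip_force: 0.0
```

```bash
python3 st.py
python3 - <<'E'
from cell import *
from h import *
import cv2
o=[]
for n in ("wrist","scene"):
    p=get_image(n); p["R"]=np.array(p["R"]);p["t"]=np.array(p["t"])
    for d in tip_of("slide_knob",p)[:1]: print(n,d["centre"],d["conf"],ray(p,d["centre"],.076)*1000)
    for d in tip_of("press",p)[:1]: print(n,"press",ray(p,d["centre"],0)*1000)
    o.append(cv2.resize(p["pixels"][:,:,::-1],(400,300)))
cv2.imwrite("pics/w1.png",np.hstack(o))
E
```

```text
4.7 j [-0.393, 0.204, 1.369, -0.0, 1.574, 0.383] p [670.0, -197.6, 292.6] F [-0.8, -0.0, -0.3] op -0.0 g 0.0
ty [0.713, -0.701, -0.005] tz [-0.005, 0.002, -1.0]
wrist [262.4, 186.6] 0.6 [ 653.52235403 -218.41915836   76.        ]
scene [265.7, 168.1] 0.78 [ 640.03788357 -210.58831238   76.        ]
scene press [ 5.54703816e+02 -2.96563294e+02  1.11022302e-13]
```

View pics/w1.png

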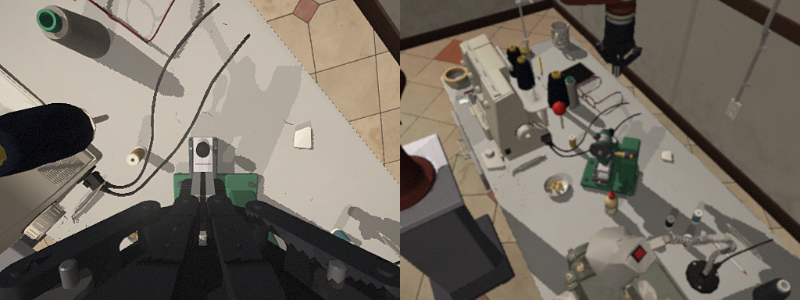

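>>> play_rows(moves=[[[11,11,-10,0,0,0,0],[0,0,-35,0,0,0,0],[0,0,-35,0,0,0,0],[0,0,-35,0,0,0,0],[0,0,-35,0,0,0,0],[0,0,-35,0,0,0,0],[0,0,-20,0,0,0,0],[0,0,-9,0,0,0,0],[0,0,0,0,0,0,0]]])

```text
t: 6.12
ee_pos: [0.6825, -0.1875, 0.0814]
tcp_rot: [0.922, 0.387, 0.0, 0.0]
wrist_force: [0.6, -0.7, -0.1]
opening: -0.0002
grip_force: 0.0
```

```bash
python3 st.py
python3 - <<'E'
from cell import *
from h import *
import cv2
o=[]
for n in ("wrist","top"):
    p=get_image(n); p["R"]=np.array(p["R"]);p["t"]=np.array(p["t"])
    for d in tip_of("slide_knob",p)[:1]: print(n,d["centre"],d["conf"],ray(p,d["centre"],.076)*1000)
    o.append(cv2.resize(p["pixels"][:,:,::-1],(400,300)))
cv2.imwrite("pics/w2.png",np.hstack(o))
E
```

```text
6.12 j [-0.373, 0.378, 1.521, 0.0, 1.242, 0.404] p [682.5, -187.5, 81.4] F [0.6, -0.7, -0.1] op -0.0002 g 0.0
ty [0.713, -0.701, 0.0] tz [0.0, 0.0, -1.0]
wrist [254.8, 320.5] 0.69 [ 646.92925152 -220.33057249   76.        ]
top [227.1, 150.4] 0.65 [ 646.07075027 -221.57181044   76.        ]
```

View pics/w2.png

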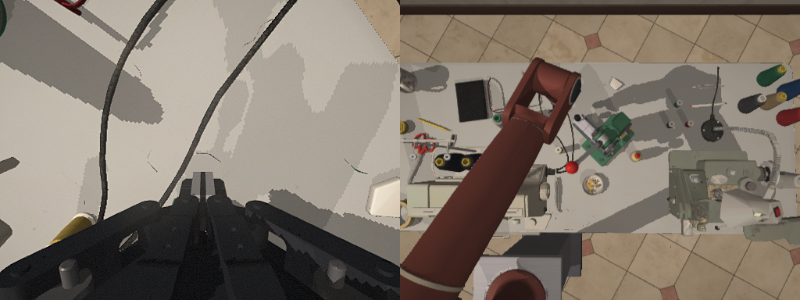

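>>> play_rows(moves=[[[-5,-5,0,0,0,0,0],[-5,-5,0,0,0,0,0],[-5,-5,0,0,0,0,0],[-4,-4,0,0,0,0,0],[-4,-4,0,0,0,0,0],[-4,-4,0,0,0,0,0],[-3,-3,0,0,0,0,0],[-3,-3,0,0,0,0,0]]])

```text
t: 7.32
ee_pos: [0.6492, -0.2208, 0.0813]
tcp_rot: [0.922, 0.387, 0.0, 0.0]
wrist_force: [1.8, 0.2, -0.7]
opening: 0.0004
grip_force: 1.1
```

>>> play_rows(moves=[[[-2,-2,0,0,0,0,0],[-2,-2,0,0,0,0,0],[-1.5,-1.5,0,0,0,0,0],[-1.5,-1.5,0,0,0,0,0],[0,0,0,0,0,0,0]]])

```text
t: 7.95
ee_pos: [0.642, -0.2278, 0.0814]
tcp_rot: [0.922, 0.387, -0.0, -0.0]
wrist_force: [0.8, 0.6, -0.1]
opening: -0.0
grip_force: 0.5
```

>>> play_rows(moves=[[[-1.5,-1.5,0,0,0,0,0],[-1.5,-1.5,0,0,0,0,0],[-1,-1,0,0,0,0,0]]])

```text
t: 8.32
ee_pos: [0.6392, -0.2306, 0.0815]
tcp_rot: [0.922, 0.386, 0.002, -0.0]
wrist_force: [8.3, 5.4, -1.6]
opening: -0.0003
grip_force: 4.5
```

>>> play_rows(moves=[[[-0.8,-0.8,0,0,0,0,0],[0,0,0,0,0,0,0]]])

```text
t: 8.57
ee_pos: [0.6391, -0.2307, 0.0815]
tcp_rot: [0.922, 0.387, 0.003, -0.001]
wrist_force: [8.3, 5.1, -2.1]
opening: 0.0002
grip_force: 5.0
```

```bash
python3 st.py
```

```text
8.57 j [-0.458, 0.317, 1.599, 0.005, 1.223, 0.318] p [639.1, -230.7, 81.5] F [8.3, 5.1, -2.1] op 0.0002 g 5.0
ty [0.713, -0.701, 0.001] tz [0.005, 0.003, -1.0]
```

>>> play_rows(moves=[[[8,8,0,0,0,0,0],[8,8,0,0,0,0,0],[0,0,40,0,0,0,0],[0,0,45,0,0,0,0],[0,0,45,0,0,0,0],[0,0,45,0,0,0,0],[0,0,45,0,0,0,0],[0,0,45,0,0,0,0],[0,0,30,0,0,0,0],[-10,0,0,0,0,0.157,60]]])

```text
t: 9.82
ee_pos: [0.6444, -0.2167, 0.3807]
tcp_rot: [0.888, 0.46, 0.002, 0.003]
wrist_force: [-0.5, -0.6, -0.4]
opening: 0.0174
grip_force: 0.0
```

>>> play_rows(moves=[[[-20,-10,0,0,0,0.157,60],[-20,-10,0,0,0,0.157,60],[-10,-10,0,0,0,0.157,60],[-10,-10,0,0,0,0.157,60],[-10,-10,0,0,0,0.157,60],[0,0,0,0,0,0.157,60],[0,0,0,0,0,0.157,60],[0,0,0,0,0,0.157,60],[0,0,0,0,0,0.157,60],[0,0,0,0,0,0,60]]])

```text
t: 11.08
ee_pos: [0.5733, -0.2663, 0.3761]
tcp_rot: [0.38, 0.925, -0.0, -0.0]
wrist_force: [-0.4, -0.2, -0.3]
opening: 0.0596
grip_force: 0.0
```

```bash
python3 st.py
python3 - <<'E'
from cell import *
from h import *
import cv2
o=[]
for n in ("wrist","scene","top"):
    p=get_image(n); p["R"]=np.array(p["R"]);p["t"]=np.array(p["t"])
    for q,z in (("slide_knob",.076),("lever_ball",.273),("press",0),("press_handle",.173)):
        for d in tip_of(q,p)[:1]: print(n,q,np.round(d["centre"]),round(d["conf"],2),np.round(ray(p,d["centre"],z)*1000,1))
    hsv=cv2.cvtColor(p["pixels"],cv2.COLOR_RGB2HSV)
    m=((hsv[...,0]<6)|(hsv[...,0]>174))&(hsv[...,1]>190)&(hsv[...,2]>90)
    k,l,st,c=cv2.connectedComponentsWithStats(m.astype(np.uint8))
    for i in range(1,k):
        if st[i,4]>40: print("  red",st[i].tolist(),c[i].round(1).tolist(),np.round(ray(p,c[i],.273)*1000,1))
    o.append(cv2.resize(p["pixels"][:,:,::-1],(400,300)))
cv2.imwrite("pics/w3.png",np.hstack(o[:2]))
E
```

```text
11.07 j [-0.552, 0.026, 1.426, -0.001, 1.691, -1.343] p [573.3, -266.3, 376.1] F [-0.4, -0.2, -0.3] op 0.0596 g 0.0
ty [0.703, 0.711, -0.001] tz [-0.001, -0.0, -1.0]
wrist slide_knob [293. 169.] 0.55 [ 625.1 -242.7   76. ]
wrist lever_ball [208.  68.] 0.82 [ 476.  -225.3  273. ]
wrist press [238. 158.] 0.87 [ 557.2 -304.4    0. ]
wrist press_handle [228. 181.] 0.75 [ 558.  -304.9  173. ]
  red [188, 43, 33, 8, 41] [204.1, 45.2] [ 463.3 -215.2  273. ]
scene slide_knob [269. 267.] 0.53 [ 493.7 -452.1   76. ]
scene lever_ball [202. 140.] 0.56 [ 470.4 -225.2  273. ]
scene press [259. 224.] 0.56 [ 562.4 -304.8    0. ]
scene press_handle [261. 181.] 0.77 [ 562.  -309.7  173. ]
  red [195, 131, 14, 15, 160] [202.3, 137.9] [ 473.9 -220.7  273. ]
  red [301, 318, 12, 13, 99] [306.3, 324.0] [ 427.3 -645.3  273. ]
top lever_ball [221. 213.] 0.88 [ 476.4 -229.4  273. ]
top press [258. 185.] 0.73 [ 560.  -305.8    0. ]
```

View pics/w3.png

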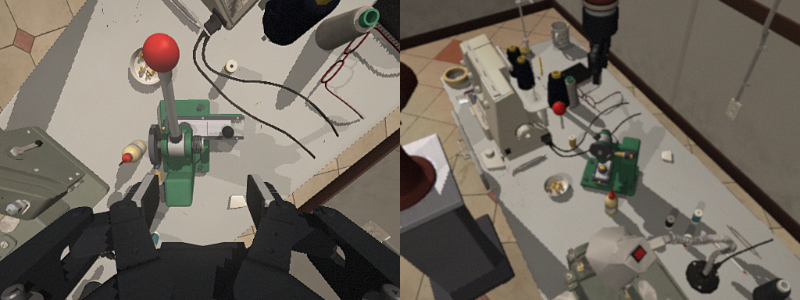

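>>> play_rows(moves=[[[-25,10,0,0,0,0,60],[-25,10,0,0,0,0,60],[-25,11,0,0,0,0,60],[-22,10,0,0,0,0,60],[0,0,-20,0,0,0,60],[0,0,0,0,0,0,60]]])

```text
t: 12.58
ee_pos: [0.476, -0.2251, 0.3532]
tcp_rot: [0.379, 0.925, 0.0, -0.002]
wrist_force: [0.1, 0.4, -0.5]
opening: 0.0606
grip_force: 0.0
```

```bash
python3 st.py
python3 - <<'E'
from cell import *
from h import *
import cv2
o=[]
for n in ("wrist","top"):
    p=get_image(n); p["R"]=np.array(p["R"]);p["t"]=np.array(p["t"])
    for q,z in (("slide_knob",.076),("lever_ball",.273)):
        for d in tip_of(q,p)[:1]: print(n,q,np.round(d["centre"]),round(d["conf"],2),np.round(ray(p,d["centre"],z)*1000,1))
    o.append(cv2.resize(p["pixels"][:,:,::-1],(400,300)))
cv2.imwrite("pics/w4.png",np.hstack(o[:2]))
E
```

```text
12.57 j [-0.583, -0.222, 1.694, 0.0, 1.674, -1.376] p [476.0, -225.1, 353.2] F [0.1, 0.4, -0.5] op 0.0606 g 0.0
ty [0.702, 0.712, -0.001] tz [-0.004, 0.002, -1.0]
wrist slide_knob [320. 234.] 0.82 [ 627.5 -241.1   76. ]
wrist lever_ball [258. 199.] 0.96 [ 475.6 -225.8  273. ]
top slide_knob [236. 162.] 0.74 [ 614.8 -244.5   76. ]
```

View pics/w4.png

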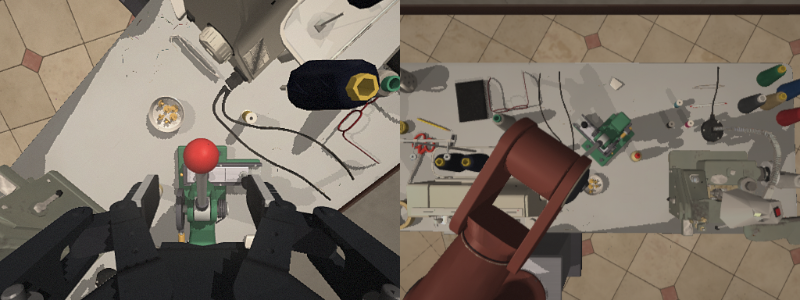

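>>> play_rows(moves=[[[0,0,-25,0,0,0,60],[0,0,-25,0,0,0,60],[0,0,-20,0,0,0,60],[0,0,-13,0,0,0,60],[0,0,0,0,0,0,50],[0,0,0,0,0,0,42],[0,0,0,0,0,0,36],[0,0,0,0,0,0,30],[0,0,0,0,0,0,20],[0,0,0,0,0,0,20]]])

```text
t: 14.12
ee_pos: [0.4755, -0.2271, 0.2753]
tcp_rot: [0.38, 0.925, -0.002, 0.0]
wrist_force: [-5.8, -3.2, 3.9]
opening: 0.0328
grip_force: 59.2
```

```bash
python3 st.py; python3 -c "
import numpy as np
for a in np.arange(.7,-.011,-.1):print(round(a,2),155*np.cos(a)-118.55,155*np.sin(a)-99.85)"
```

```text
14.12 j [-0.584, -0.201, 1.803, -0.005, 1.538, -1.376] p [475.5, -227.1, 275.3] F [-5.8, -3.2, 3.9] op 0.0328 g 59.2
ty [0.702, 0.712, -0.004] tz [-0.002, -0.004, -1.0]
0.7 0.0005390290957194566 0.003741521842115958
0.6 9.377020311000138 -12.330416623769509
0.5 17.475297093007768 -25.539041516348533
0.4 24.21445407044719 -39.49015694215916
0.3 29.52715581446894 -54.044367967492356
0.2 33.36031956539246 -69.0562537267655
0.1 35.67564561809398 -84.37582041974161
0.0 36.45 -99.84999999999998
```

>>> play_rows(moves=[[[-3.5,3.4,-6,0,0,0,20],[-3.2,3.2,-6.3,0,0,0,20],[-3,3,-6.5,0,0,0,20],[-2.8,2.7,-6.7,0,0,0,20],[-2.5,2.4,-6.9,0,0,0,20],[-2.3,2.3,-7.1,0,0,0,20],[0,0,0,0,0,0,20]]])

```text
t: 15.0
ee_pos: [0.4567, -0.2086, 0.2388]
tcp_rot: [0.378, 0.926, -0.002, -0.003]
wrist_force: [-19.4, 7.2, 20.6]
opening: 0.0329
grip_force: 64.6
```

```bash
python3 st.py
```

```text
15.0 j [-0.574, -0.24, 1.897, -0.005, 1.489, -1.369] p [456.7, -208.6, 238.8] F [-19.4, 7.2, 20.6] op 0.0329 g 64.6
ty [0.7, 0.714, -0.006] tz [-0.007, -0.002, -1.0]
```

>>> play_rows(moves=[[[-3.5,1.5,-7.2,0,0,0,20],[-3,1.2,-7.3,0,0,0,20],[-1.5,1.4,-7.4,0,0,0,20],[-1.4,1.3,-7.5,0,0,0,20],[0,0,0,0,0,0,20]]])

```text
t: 15.62
ee_pos: [0.4505, -0.2031, 0.2072]
tcp_rot: [0.381, 0.925, 0.0, 0.002]
wrist_force: [-1.4, 4.4, 4.9]
opening: 0.033
grip_force: 71.4
```

```bash
python3 st.py
```

```text
15.62 j [-0.575, -0.244, 1.954, 0.001, 1.429, -1.364] p [450.5, -203.1, 207.2] F [-1.4, 4.4, 4.9] op 0.033 g 71.4
ty [0.704, 0.71, 0.002] tz [0.003, -0.001, -1.0]
```

>>> play_rows(moves=[[[-0.9,0.8,-7.5,0,0,0,20],[-0.6,0.6,-7.6,0,0,0,20],[-0.4,0.4,-7.7,0,0,0,20],[-0.2,0.2,-7.5,0,0,0,20],[0,0,-2,0,0,0,20],[0,0,0,0,0,0,20]]])

```text
t: 16.38
ee_pos: [0.4524, -0.2045, 0.1788]
tcp_rot: [0.378, 0.926, -0.002, 0.008]
wrist_force: [4.9, -5.3, 10.7]
opening: 0.033
grip_force: 74.7
```

```bash
python3 st.py
python3 - <<'E'
from cell import *
from h import *
import cv2
o=[]
for n in ("wrist","scene"):
    p=get_image(n); p["R"]=np.array(p["R"]);p["t"]=np.array(p["t"])
    for q,z in (("slide_knob",.076),("lever_ball",.173),("oil_bottle",0),("gold_spool",0),("stock_dish",0)):
        for d in tip_of(q,p)[:1]: print(n,q,np.round(d["centre"]),round(d["conf"],2),np.round(ray(p,d["centre"],z)*1000,1))
    im=p["pixels"][:,:,::-1]
    if n=="scene": im=im[90:270,130:370]
    o.append(cv2.resize(im,(400,300)))
cv2.imwrite("pics/w5.png",np.hstack(o[:2]))
E
```

```text
16.38 j [-0.574, -0.223, 1.985, -0.001, 1.363, -1.369] p [452.4, -204.5, 178.8] F [4.9, -5.3, 10.7] op 0.033 g 74.7
ty [0.7, 0.714, 0.003] tz [0.014, -0.01, -1.0]
wrist slide_knob [345. 328.] 0.96 [ 617.2 -244.2   76. ]
wrist lever_ball [259. 244.] 0.89 [ 454.2 -205.6  173. ]
wrist oil_bottle [171. 320.] 0.5 [ 516.6 -429.2    0. ]
wrist gold_spool [346. 188.] 0.72 [ 538.3 -147.7    0. ]
wrist stock_dish [192. 188.] 0.95 [ 414.4 -273.3    0. ]
scene lever_ball [193. 164.] 0.64 [ 457.  -185.7  173. ]
scene oil_bottle [272. 269.] 0.82 [ 522.3 -428.1    0. ]
scene gold_spool [220. 188.] 0.42 [ 535.5 -150.1    0. ]
scene stock_dish [199. 239.] 0.83 [ 414.4 -266.     0. ]
```

View pics/w5.png

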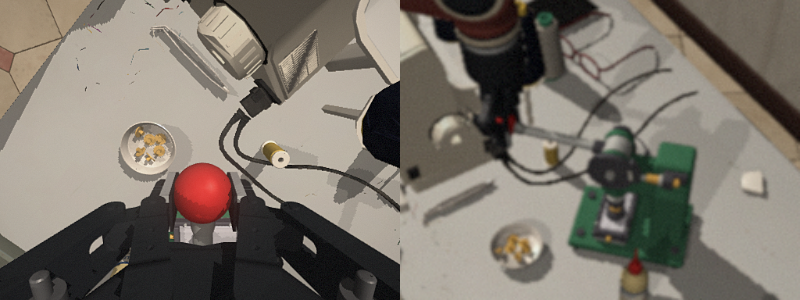

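>>> play_rows(moves=[[[0,0,-1.5,0,0,0,20],[0,0,-1.5,0,0,0,20],[0,0,0,0,0,0,20],[0,0,0,0,0,0,20]]])

```text
t: 17.48
ee_pos: [0.4524, -0.2049, 0.1755]
tcp_rot: [0.38, 0.925, -0.002, 0.009]
wrist_force: [6.7, -5.1, 7.5]
opening: 0.0327
grip_force: 74.7
```

>>> play_rows(moves=[[[0,0,-1.5,0,0,0,20],[0,0,-1,0,0,0,20],[0,0,0,0,0,0,20],[0,0,0,0,0,0,20],[0,0,0,0,0,0,20]]])

```text
t: 18.1
ee_pos: [0.4524, -0.2048, 0.1734]
tcp_rot: [0.38, 0.925, -0.002, 0.008]
wrist_force: [5.0, -2.9, 9.8]
opening: 0.0331
grip_force: 74.8
```

```bash
python3 -c "
from cell import order
print(order.job_done())"
```

```text
the job is handed in; nothing more can be done
None
```

I handed the job in at about 18 s. The slide was pushed in to its stop before the lever was touched. The gripper is holding the red ball down in the third notch: lever about 0.71 rad, worked out from how far the tool moved, with about 10 N upward force. The last pictures showed the oil bottle, spool and dish within measuring error of where they started, but handing in returned no verdict.

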